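Press the free drawer's catch with the square driver

ROBOT

A 6-joint arm with a two-finger parallel gripper is mounted at the origin on the work surface. World frame = base frame: x ahead of the robot, y to its left, z up, the work surface at z = 0. Lengths are in m, angles in rad, forces in N, time in s.
With the tool pointing down it reaches from about 0.35 to 0.875 m from the base axis. Payload 15.5 kg.
Tool frame: the origin (TCP) lies at the very end of the fingers, on their centre line; the grasp point (between the pads) lies 19 mm behind it; z points along the fingers, y is the line along which they close (so a half turn about z gives the same grasp; the last joint's range is limited). The gripper opens to 85 mm and grips with 20 to 120 N. Pads are 22 mm wide; open, the fingers measure 114 mm over their backs; the gripper's body (76 mm by 85 mm) begins 54 mm behind the grasp point. The pads swing forward as they close: fully open they stand 13 mm farther back than shut.
Start: joints at [-1.312, 0.494, 1.345, -0, 1.302, -0.096], TCP at [0.217, -0.586, 0.211] pointing down, gripper open.
Joint ranges: [-2.91, 2.91], [-0.82, 2.16], [0.22, 2.67], [-1.22, 4.37], [0.12, 2.79], [-3.08, 3.08]. Speed limits (rad/s): [1.89, 1.89, 2.57, 3.01, 3.01, 3.01].

INTERFACE

Orientations are given as a rotation vector (axis times angle).
In Python, from plant import ctrl gives the robot as it stands.
- The arm moves only by the shell command python3 -m inch 'ROWS' [FORCE]. ROWS is JSON, one flat list of numbers, 7 for each row, row after row: the gripper command: -1 is fully open, 1 is shut, values between are in proportion, then the shift along the tool's x, y, z each as a share of 0.4 m, from -1 to 1, then the turn, a rotation vector about the tool's x, y, z each as a share of 360 degrees, from -1 to 1. A call has exactly 10 rows; each row shifts and turns the commanded pose from where the row before left it, along the tool's axes as they then stand; what a row does not reach is not made up. A row lasts 1/12 s, in which the tool goes at most 41.7 mm and 7.16 degrees, less where a joint would pass 70% of its speed; a pose out of reach is approached as far as the arm can. A call with a number of a shift or a turn outside -1 to 1 is refused whole. A call with a gripper value outside its range is refused whole. The fingers move at their own pace and stop on an object; FORCE is the grip in N (left out, the last holds). Time passes only in rows, so rows that do not move let the fingers close, or fill a call up. It gives the time, the measured TCP pose, the force, the opening and the grip force at its end, in the units of the state.
- ctrl.sense(): the state, without advancing time (a new reading comes with each control period).
- ctrl.get_image(name): name is "side" or "top"; returns (picture, depth): 400x640x3 uint8, red, green, blue; 400x640 float32, m along the optical axis (not along the pixel's ray), 0 where there is no reading.
- ctrl.camera_info(name): a dict with "fx", "fy", "cx", "cy" (pixels), "pose" (4x4, takes a point from camera to world coordinates). Camera axes: x right, y down, z forward; pixel columns grow to the right and rows downward; lengths in m; the calibration is good to about 2 mm. A picture is of the moment at which its call begins. camera_info takes no time and is no camera call.
- ctrl.hand_in(): hands the job in; it is judged then, once.
The state is a dict: "clock": time; "joint_positions": joint angles; "joint_vel": joint speeds; "joint_torque": joint torques, N m; "eef_pos": TCP position; "eef_rot": TCP orientation; "ft_force": force on the tool from outside, world axes, zero at the start; "moment": the same for the moment, N m; "gripper_width": finger opening in m; "grip_force": force on a finger pad.
Only numpy, scipy, OpenCV 4.12 (cv2) and the standard library are available. Lean on these libraries where they do the work, as an engineer would, in place of code of your own. Each camera call takes 0.05 s, during which the arm holds its last target. There are 200 camera calls.

TASK

I want to slide out the one drawer that its wooden toggle bolt does not lock: take the T-handled square driver out of its wooden stand, put it in that drawer's catch on top of the chest, turned so that the square meshes and it goes fully home, and push the catch all the way down. Finish while still holding the driver and keeping the catch pressed down; do not press the locked drawer's catch, and leave the mug, bracket and spare pull where they are.

Things in the scene. Friction and masses are not known exactly. Their poses are not given: they have to be found in the camera images.
- chest: fixed wooden chest, 200 (x) x 340 (y) x 100 mm high, two drawers side by side; origin at the centre of its underside, x towards its drawer fronts (the far side, away from the robot), y to the robot's left. On its top, at chest x = -20 mm, is one spring catch for each drawer: left at y = +90 mm, right at y = -90 mm
- toggle_across: wooden toggle bolt 70 x 22 x 12 mm standing upright on the chest's far face, across the drawer it locks, its top end 17 mm above the chest's top; origin at its screw, on the far face in line with the catch of the drawer that it locks (chest y = +90 or -90 mm)
- toggle_clear: the same wooden toggle bolt turned level, 70 mm along chest y, clear of its drawer, which is therefore free; origin at its screw, in line with the catch of the free drawer (chest y = +90 or -90 mm)
- left_mouth (a point): centre of the mouth of the left catch's square pocket, in the top face of the catch, 132 mm above the bench when not pressed; the catch is a steel boss 44 x 44 mm, 30 mm high. Pocket 18 x 18 mm, 18 mm deep, its rim chamfered 2.5 mm. z up, x and y along the sides of the pocket and boss; moves and turns with the boss
- right_mouth (a point): the same for the right catch
- catch_left (a joint): how far the left catch is pressed down (m): 0 up, 0.008 at its stop; a spring pushes back with about 3 N at 0, 9 N at the stop
- catch_right (a joint): the same for the right catch
- turret_left (a joint): angle of the left catch boss about the vertical relative to the chest (rad, anticlockwise from above); it is stiff, about 0.2 N m to turn
- turret_right (a joint): the same for the right catch
- driver_handle (a point): centre of the driver's wooden crossbar, 84 mm long (driver x) x 20 mm wide (driver y) x 18 mm high, the grip. 100 mm above the driver's tip. The driver is one rigid T of 0.17 to 0.34 kg, z up along its shank
- driver_tip (a point): foot of the driver's 16 x 16 mm square steel shank (sides along driver x and y); the lowest 5 mm taper to 10 x 10 mm. Four-way symmetric: it meshes every quarter turn
- stand: fixed wooden block 75 x 75 x 60 mm high with a round 25 mm hole, 45 mm deep, in which the driver stands upright; origin at the centre of its underside
- mug: cobalt enamel mug with washers, 84 mm wide, 85 mm high, handle towards its +y; origin at the centre of its underside; leave alone
- bracket: iron L-bracket, foot 70 x 30 mm, 65 mm high; origin at the centre of its underside; leave alone
- spare_pull: white porcelain drawer pull, 38 mm wide, 33 mm high; origin at the centre of its underside; leave alone
Not all that is in view belongs to the job. Of the things like the stand, leave any that is yellow; of the rest the larger one is meant.

How it is judged:
By the outcome, as a careful person would: the job done as asked, in the order asked, and still so for the second after the job is handed in, while the arm keeps its last pose, push and grip.
It also fails if it takes over 38 s, if anything falls off the work surface, if the arm or the gripper's body presses on something with over 40 N, if the wrist force passes 120 N, or if a joint passes its speed limit or range.

## Working session

There is one attempt and no reset: what is moved stays moved. The work goes in short steps, Python scripts to look and compute and a shell command to move; the robot and the scene stay as the last step left them, time stands still between calls to the robot, and variables do not carry over. Pictures are saved under pics/ and viewed, at most 10 in all, crops included, and the job is handed in when it is done.

```bash
mkdir -p pics; ls; cat > h.py <<'E'
import numpy as np, cv2
from plant import ctrl
def grab(n):
    im,d=ctrl.get_image(n); np.savez('/tmp/'+n+'.npz',im=im,d=d); return im,d
def load(n):
    z=np.load('/tmp/'+n+'.npz'); return z['im'],z['d']
def onplane(n,u,v,z):
    c=ctrl.camera_info(n); P=np.array(c['pose']); r=P[:3,:3]@np.array([(u-c['cx'])/c['fx'],(v-c['cy'])/c['fy'],1]); o=P[:3,3]
    return o+r*(z-o[2])/r[2]
def bydepth(n,u,v,d):
    c=ctrl.camera_info(n); P=np.array(c['pose'])
    return P[:3,:3]@(np.array([(u-c['cx'])/c['fx'],(v-c['cy'])/c['fy'],1])*d)+P[:3,3]
def cloud(n,d):
    c=ctrl.camera_info(n); P=np.array(c['pose']); v,u=np.mgrid[:400,:640]
    p=np.stack([(u-c['cx'])/c['fx']*d,(v-c['cy'])/c['fy']*d,d],-1); return p@P[:3,:3].T+P[:3,3]
E
python3 - <<'E'
from h import *
for n in('side','top'):
    im,d=grab(n); cv2.imwrite(f'pics/{n}1.png',im[:,:,::-1]); c=ctrl.camera_info(n); print(n,c['fx'],np.round(c['pose'],3))
s=ctrl.sense(); print(s)
E
```

```text
pics
side 478.55642627544273 [[ 0.889 -0.353  0.29   0.113]
 [-0.457 -0.695  0.555 -0.893]
 [ 0.006 -0.626 -0.78   1.32 ]
 [ 0.     0.     0.     1.   ]]
top 520.8129365259942 [[ 0.009 -0.988  0.155  0.322]
 [-1.    -0.009  0.004 -0.034]
 [-0.003 -0.155 -0.988  1.51 ]
 [ 0.     0.     0.     1.   ]]
{'clock': 0.1, 'joint_positions': array([-1.31150065e+00,  4.94103580e-01,  1.34603462e+00, -4.04888969e-05,
        1.30247441e+00, -9.55076553e-02]), 'joint_vel': array([ 0.00146117, -0.00140336, -0.00124967,  0.00176315, -0.00234639,
       -0.00188381]), 'joint_torque': array([ 2.30643302e-03, -8.83584595e+01, -3.84563899e+01, -5.77368723e-05,
        5.05676289e-03, -3.40113601e-06]), 'eef_pos': array([ 0.21703215, -0.58576804,  0.21038245]), 'eef_rot': array([-3.09128666e+00, -5.54242866e-01,  1.92107261e-04]), 'ft_force': array([-0.33279027, -0.56879823, -0.77066464]), 'moment': array([0.01038955, 0.04515822, 0.01091187]), 'grip_force': 0.0, 'gripper_width': 0.08551231117461852}
```

View pics/top1.png

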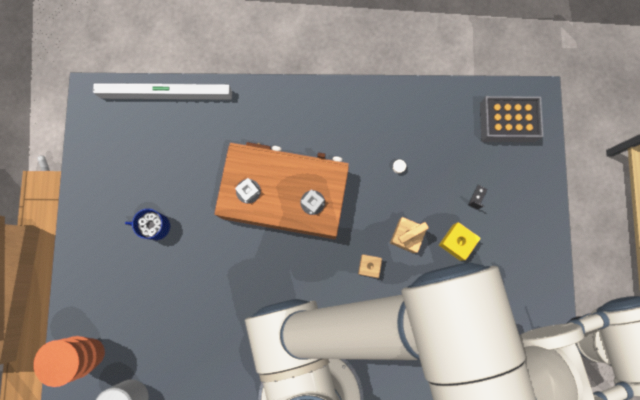

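View pics/side1.png

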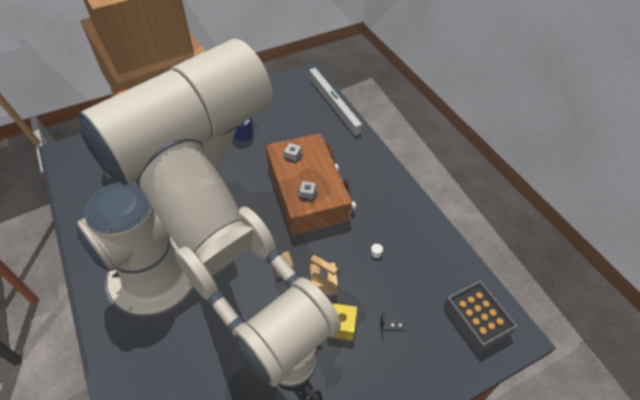

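The top view shows three stand-like blocks: the large wooden one with the T-driver at (409,234), the yellow one at (461,241), and the small wooden one at (371,266). I choose (409,234) and will check it and the toggles in one close crop.

```bash
python3 - <<'E'
from h import *
t,dt=load('top'); s,ds=load('side')
a=cv2.resize(t[130:245,205:355],(600,460)[::1],interpolation=cv2.INTER_CUBIC)[:300]
def c(im,x,y,w,h): return cv2.resize(im[y:y+h,x:x+w],(400,300),interpolation=cv2.INTER_CUBIC)
A=np.vstack([np.hstack([c(t,215,135,140,105),c(s,260,130,120,90)]),np.hstack([c(t,380,210,60,45),c(s,280,240,80,60)])])
cv2.imwrite('pics/crop1.png',A[:,:,::-1])
C=cloud('top',dt)
# driver handle: points high z in window
w=np.zeros((400,640),bool); w[205:265,380:440]=1
for lo,hi in((.105,.13),(.05,.07)):
    m=w&(C[...,2]>lo)&(C[...,2]<hi)&(dt>0); p=C[m]; print(lo,m.sum(),p.mean(0),cv2.minAreaRect(p[:,:2].astype(np.float32)*1000))
w=np.zeros((400,640),bool); w[130:250,205:360]=1
m=w&(C[...,2]>.09)&(C[...,2]<.108); p=C[m]; print('chest',m.sum(),p.mean(0),cv2.minAreaRect(p[:,:2].astype(np.float32)*1000))
for x0,x1 in((230,275),(295,340)):
    w=np.zeros((400,640),bool); w[165:225,x0:x1]=1
    m=w&(C[...,2]>.122)&(C[...,2]<.14); p=C[m]; print('boss',m.sum(),p.mean(0),cv2.minAreaRect(p[:,:2].astype(np.float32)*1000))
print('toggle'); w=np.zeros((400,640),bool); w[135:170,225:360]=1
m=w&(C[...,2]>.11)&(C[...,2]<.13); v,u=np.nonzero(m); print(np.c_[u,v][:40].tolist())
E
```

```text
0.105 232 [ 0.45192092 -0.26938461  0.12312023] ((452.3407287597656, -270.35833740234375), (19.716571807861328, 84.14126586914062), 29.946035385131836)
0.05 523 [ 0.45057036 -0.26733115  0.05965039] ((452.37457275390625, -270.59356689453125), (75.37067413330078, 75.63475036621094), 67.529541015625)
chest 8527 [0.57267215 0.08398638 0.09993557] ((577.989990234375, 83.94803619384766), (340.240966796875, 219.40879821777344), 80.3820571899414)
boss 239 [0.56321391 0.1766139  0.13148593] ((563.9962768554688, 177.10226440429688), (45.37726593017578, 43.92070770263672), 40.73128128051758)
boss 237 [ 5.33648307e-01 -1.73172684e-04  1.31678492e-01] ((534.1190795898438, 0.11748123168945312), (44.755008697509766, 44.790218353271484), 53.10140609741211)
toggle
[[318, 152], [319, 152], [318, 153], [319, 153], [320, 153], [321, 153], [322, 153], [323, 153], [324, 153], [317, 154], [318, 154], [319, 154], [320, 154], [321, 154], [322, 154], [323, 154], [324, 154], [317, 155], [318, 155], [319, 155], [320, 155], [321, 155], [322, 155], [323, 155], [324, 155], [318, 156], [319, 156], [320, 156], [322, 156], [323, 156], [324, 156], [321, 157], [322, 157], [323, 157]]
```

View pics/crop1.png

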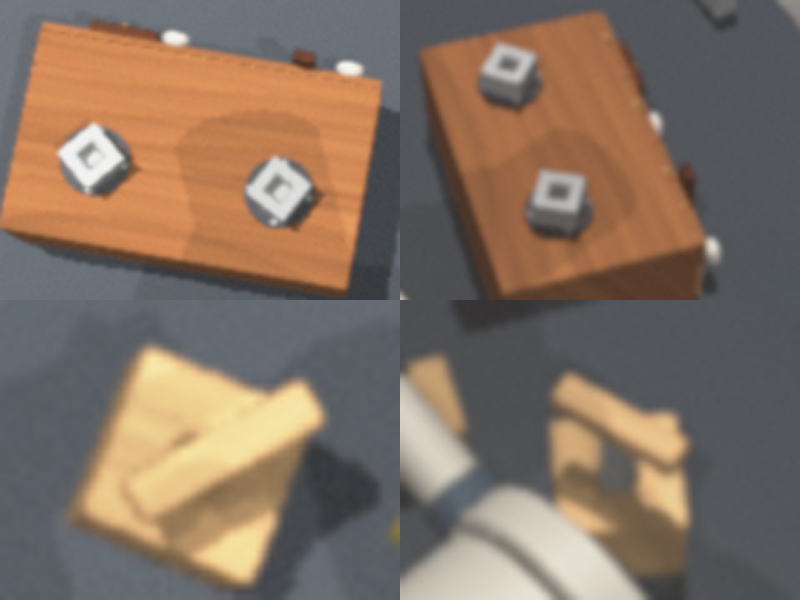

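The crop confirms two things. The driver is in the large wooden stand. The upright toggle, rising above the top at (321,154), locks the right drawer, so the left drawer is free. Its catch is at (0.564, 0.177) with yaw about 41°. Moving now.

```bash
python3 -m inch '[-1,0.0825,-0.0537,0,0,0,0,-1,0.0825,-0.0537,0,0,0,0,-1,0.0825,-0.0537,0,0,0,0,-1,0.0825,-0.0537,0,0,0,0,-1,0.0825,-0.0537,0,0,0,0,-1,0.0825,-0.0537,0,0,0,0,-1,0.0825,-0.0537,0,0,0,0,-1,0.0825,-0.0537,0,0,0,0,-1,0.0825,-0.0537,0,0,0,0,-1,0.0825,-0.0537,0,0,0,0]' 40
python3 -m inch '[-1,0,0,0,0,0,-0.0194,-1,0,0,0,0,0,-0.0194,-1,0,0,0,0,0,-0.0194,-1,0,0,0,0,0,-0.0194,-1,0,0,0,0,0,-0.0194,-1,0,0,0,0,0,-0.0194,-1,0,0,0,0,0,-0.0194,-1,0,0,0,0,0,-0.0194,-1,0,0,0,0,0,-0.0194,-1,0,0,0,0,0,-0.0194]'
python3 -m inch '[-1,0,0,0,0,0,-0.0165,-1,0,0,0,0,0,-0.0165,-1,0,0,0,0,0,-0.0165,-1,0,0,0,0,0,-0.0165,-1,0,0,0,0,0,-0.0165,-1,0,0,0.025,0,0,0,-1,0,0,0.025,0,0,0,-1,0,0,0.025,0,0,0,-1,0,0,0,0,0,0,-1,0,0,0,0,0,0]'
cat >> h.py <<'E'
from scipy.spatial.transform import Rotation as R
def st(x,y,z,yaw):
    s=ctrl.sense(); T=R.from_rotvec(s['eef_rot']); M=T.as_matrix(); p=np.array(s['eef_pos'])
    yy=np.degrees(np.arctan2(M[1,0],M[0,0])); dy=(yaw-yy+180)%360-180
    print('t',s['clock'],'p',p.round(4),'yaw',yy.round(2),'tilt',M[:,2].round(3),'F',s['ft_force'].round(1),'M',s['moment'].round(2),'w',s['gripper_width'],s['grip_force'])
    print('tool d share',((M.T@(np.array([x,y,z])-p))/.4).round(4),'turn share',round(-dy/360,4))
E
python3 - <<'E'
from h import *
st(.452,-.270,.096,119.9)
im,d=grab('top'); 
C=cloud('top',d); t,dt=load('top')
cv2.imwrite('pics/c2.png',cv2.resize(im[190:280,360:480],(800,600))[:,:,::-1])
w=np.zeros((400,640),bool); w[160:200,225:270]=1
m=w&(C[...,2]>.125)&(C[...,2]<.138); p=C[m]; print('boss',m.sum(),p[:,2].mean(),cv2.minAreaRect(p[:,:2].astype(np.float32)*1000))
g=(cv2.cvtColor(im,cv2.COLOR_RGB2HSV)); mm=((g[...,1]<60)&(g[...,2]>150)&w).astype(np.uint8)
c=max(cv2.findContours(mm,0,2)[0],key=cv2.contourArea); q=np.array([onplane('top',*a,.132)[:2] for a in c[:,0]],np.float32)*1000
print(cv2.contourArea(c),cv2.minAreaRect(q))
E
```

```text
clock: 0.93
eef_pos: [0.4527, -0.2682, 0.2108]
eef_rot: [-3.092, -0.554, 0.0]
ft_force: [0.4, -1.2, 0.4]
gripper_width: 0.0855
grip_force: 0.0
clock: 1.77
eef_pos: [0.4518, -0.2699, 0.2106]
eef_rot: [-2.211, -2.231, 0.0]
ft_force: [-0.5, 0.1, 0.3]
gripper_width: 0.0854
grip_force: 0.0
clock: 2.6
eef_pos: [0.4514, -0.2696, 0.1798]
eef_rot: [-1.575, -2.716, -0.0]
ft_force: [-0.2, 0.7, 0.4]
gripper_width: 0.0853
grip_force: 0.0
t 2.6 p [ 0.4514 -0.2696  0.1798] yaw 119.77 tilt [-0.002  0.001 -1.   ] F [-0.2  0.7  0.4] M [ 0.04  0.01 -0.  ] w 0.08527141661185988 0.0
tool d share [-0.002   0.0009  0.2096] turn share -0.0004
boss 219 0.1319984888631315 ((564.0883178710938, 177.2229461669922), (44.831260681152344, 43.9537353515625), 40.660545349121094)
262.0 ((565.2344970703125, 177.26443481445312), (47.11767578125, 47.68430709838867), 40.01785659790039)
```

```bash
python3 -m inch '[-1,-0.001,0.0005,0.0352,0,0,0,-1,-0.001,0,0.035,0,0,0,-1,0,0,0.035,0,0,0,-1,0,0,0.035,0,0,0,-1,0,0,0.035,0,0,0,-1,0,0,0.035,0,0,0,-1,0,0,0,0,0,0,-1,0,0,0,0,0,0,1,0,0,0,0,0,0,1,0,0,0,0,0,0]' 80
python3 -m inch '[1,0,0,0,0,0,0,1,0,0,0,0,0,0,1,0,0,0,0,0,0,1,0,0,0,0,0,0,1,0,0,0,0,0,0,1,0,0,0,0,0,0,1,0,0,0,0,0,0,1,0,0,0,0,0,0,1,0,0,0,0,0,0,1,0,0,0,0,0,0]'
python3 -c "
from h import *
st(.452,-.270,.300,119.9)"
```

```text
clock: 3.48
eef_pos: [0.453, -0.271, 0.0978]
eef_rot: [1.573, 2.717, -0.0]
ft_force: [-0.6, 0.2, 0.6]
gripper_width: 0.0637
grip_force: 0.0
clock: 4.32
eef_pos: [0.4529, -0.2709, 0.0974]
eef_rot: [1.573, 2.718, -0.0]
ft_force: [-0.7, 0.4, 8.6]
gripper_width: 0.0172
grip_force: 78.2
t 4.3167 p [ 0.4529 -0.2709  0.0974] yaw 119.87 tilt [ 0.001 -0.001 -1.   ] F [-0.7  0.4  8.6] M [ 0.05  0.12 -0.03] w 0.01724900905465425 78.20931315422058
tool d share [ 0.0026 -0.0007 -0.5064] turn share -0.0001
```

```bash
python3 -m inch '[1,0,0,-0.02,0,0,0,1,0,0,-0.04,0,0,0,1,0,0,-0.06,0,0,0,1,0,0,-0.07,0,0,0,1,0,0,-0.07,0,0,0,1,0,0,-0.07,0,0,0,1,0,0,-0.07,0,0,0,1,0,0,-0.04,0,0,0,1,0,0,0,0,0,0,1,0,0,0,0,0,0]'
python3 - <<'E'
from h import *
st(.564,.177,.273,130.6)
im,d=grab('side'); C=cloud('side',d)
cv2.imwrite('pics/s3.png',cv2.resize(im[150:330,240:480],(800,600))[:,:,::-1])
E
```

```text
clock: 5.15
eef_pos: [0.4525, -0.2706, 0.2733]
eef_rot: [1.573, 2.718, -0.0]
ft_force: [0.2, -0.5, -4.1]
gripper_width: 0.017
grip_force: 78.9
t 5.15 p [ 0.4525 -0.2706  0.2733] yaw 119.87 tilt [ 0.001 -0.001 -1.   ] F [ 0.2 -0.5 -4.1] M [0.01 0.01 0.01] w 0.016994178453344284 78.94359884929145
tool d share [8.316e-01 7.989e-01 2.000e-04] turn share -0.0298
```

View pics/s3.png

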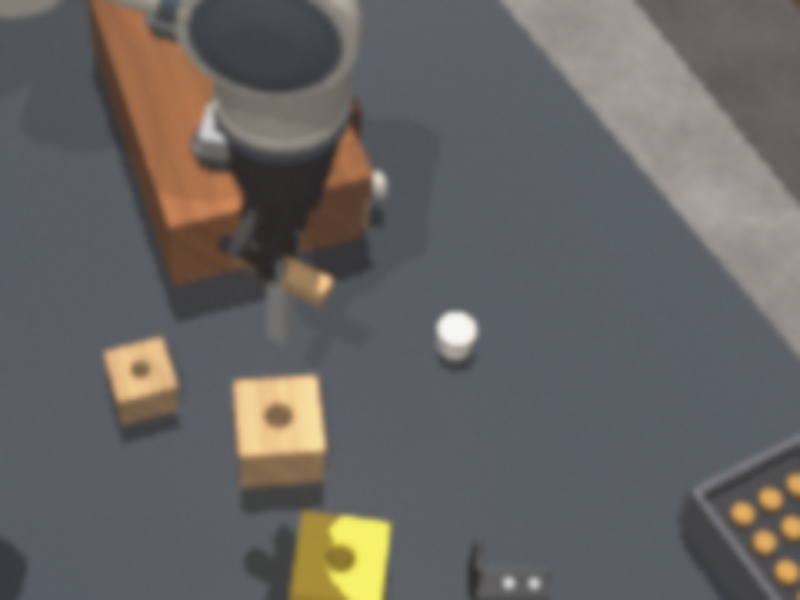

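The driver is held upright and clear of its stand (shank at about (278,315) in the crop). Carrying it over to the left catch.

```bash
python3 -m inch '[1,0.04,0.038,0,0,0,0,1,0.07,0.068,0,0,0,0,1,0.0735,0.0706,0,0,0,0,1,0.0735,0.0706,0,0,0,0,1,0.0735,0.0706,0,0,0,0,1,0.0735,0.0706,0,0,0,0,1,0.0735,0.0706,0,0,0,0,1,0.0735,0.0706,0,0,0,0,1,0.0735,0.0706,0,0,0,0,1,0.0735,0.0706,0,0,0,0]'
python3 -m inch '[1,0.07,0.067,0,0,0,0,1,0.05,0.048,0,0,0,0,1,0.0136,0.0131,0,0,0,0,1,0,0,0,0,0,-0.01,1,0,0,0,0,0,-0.01,1,0,0,0,0,0,-0.01,1,0,0,0,0,0,0,1,0,0,0,0,0,0,1,0,0,0,0,0,0,1,0,0,0,0,0,0]'
python3 - <<'E'
from h import *
st(.564,.177,.273,130.6)
for n in('side','top'):
    im,d=grab(n); cv2.imwrite(f'pics/{n}4.png',im[:,:,::-1])
s,_=load('side');t,_=load('top')
A=np.hstack([cv2.resize(s[80:230,220:350],(400,460),interpolation=2),cv2.resize(t[120:240,190:294],(400,460),interpolation=2)]); cv2.imwrite('pics/c4.png',A[:,:,::-1])
E
```

```text
clock: 6.03
eef_pos: [0.5453, 0.1072, 0.2711]
eef_rot: [-1.573, -2.717, 0.003]
ft_force: [1.0, -1.1, -3.3]
gripper_width: 0.017
grip_force: 79.0
clock: 6.87
eef_pos: [0.5638, 0.1768, 0.2724]
eef_rot: [-1.313, -2.853, 0.001]
ft_force: [0.1, -0.4, -2.6]
gripper_width: 0.017
grip_force: 79.0
t 6.8667 p [0.5638 0.1768 0.2724] yaw 130.56 tilt [-0.001 -0.    -1.   ] F [ 0.1 -0.4 -2.6] M [ 0.05 -0.01 -0.01] w 0.016977283453224492 79.02132410032209
tool d share [ 0.0001  0.0007 -0.0015] turn share -0.0001
```

View pics/c4.png

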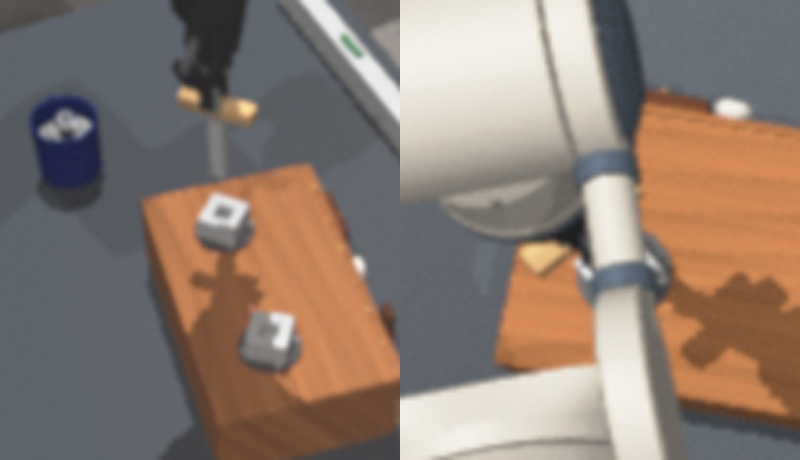

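The side crop shows the driver held upright with its tip at about (291,138) px, above the left catch's pocket at about (293,149). I'll check the tip and tilt with depth.

```bash
python3 - <<'E'
from h import *
im,d=load('side'); C=cloud('side',d)
def proj(p):
    c=ctrl.camera_info('side'); P=np.linalg.inv(np.array(c['pose'])); q=P[:3,:3]@p+P[:3,3]; return (c['fx']*q[0]/q[2]+c['cx'],c['fy']*q[1]/q[2]+c['cy'])
print('exp tip',proj(np.array([.5638,.1768,.190])),'exp handle',proj(np.array([.5638,.1768,.29])),'mouth',proj(np.array([.564,.177,.132])))
w=np.zeros((400,640),bool); w[100:175,265:315]=1
M=w&(abs(C[...,0]-.564)<.06)&(abs(C[...,1]-.177)<.06)&(d>0)
e=R.from_rotvec(ctrl.sense()['eef_rot']).as_matrix()
for lo in np.arange(.18,.31,.01):
    m=M&(C[...,2]>=lo)&(C[...,2]<lo+.01)
    if m.sum()>2:
        p=(C[m]-[.5638,.1768,0])@e; print(lo.round(2),m.sum(),'toolx',p[:,0].min().round(4),p[:,0].max().round(4),'tooly',p[:,1].min().round(4),p[:,1].max().round(4))
# shank & pocket in pixels
for v in range(112,142,2):
    z=d[v]; u=np.nonzero(M[v]&(C[v,:,2]>.17))[0]
    if len(u): print(v,u.min(),u.max(),end='; ')
g=cv2.cvtColor(im,cv2.COLOR_RGB2HSV); mb=(w&(C[...,2]>.127)&(C[...,2]<.137)).astype(np.uint8)
p=C[mb>0]; print('\nboss side',mb.sum(),cv2.minAreaRect(p[:,:2].astype(np.float32)*1000))
dark=(mb>0)*0; v,u=np.nonzero((g[...,2]<110)&w&(np.abs(np.mgrid[:400,:640][0]-149)<6)&(np.abs(np.mgrid[:400,:640][1]-293)<6)); print('dark pocket',u.mean(),v.mean(),len(u))
E
```

```text
exp tip (np.float64(290.42971213524424), np.float64(136.34986716289725)) exp handle (np.float64(289.16632522845407), np.float64(113.75031677094596)) mouth (np.float64(291.1356657554571), np.float64(148.42298079495873))
0.19 11 toolx -0.0098 0.0049 tooly -0.009 0.0104
0.2 15 toolx -0.0113 0.0069 tooly -0.009 0.0056
0.21 13 toolx -0.0111 0.0054 tooly -0.0076 0.0109
0.22 14 toolx -0.0129 0.0044 tooly -0.0115 0.0047
0.23 15 toolx -0.0109 0.0049 tooly -0.009 0.0079
0.24 11 toolx -0.0105 0.0022 tooly -0.0093 0.0036
0.25 15 toolx -0.0125 0.0032 tooly -0.0095 0.0086
0.26 18 toolx -0.0116 0.0086 tooly -0.0103 0.0077
0.27 10 toolx -0.0097 0.0049 tooly -0.01 -0.0001
0.28 42 toolx -0.0441 0.0396 tooly -0.0127 0.0026
0.29 96 toolx -0.0458 0.0389 tooly -0.0157 0.0189
0.3 37 toolx -0.0358 0.0361 tooly -0.0243 0.0164
112 277 297; 114 278 302; 116 284 302; 118 287 302; 120 287 301; 122 288 293; 124 288 293; 126 288 293; 128 288 293; 130 288 294; 132 288 294; 134 288 294; 136 288 293; 
boss side 101 ((567.1013793945312, 175.4477081298828), (48.20892333984375, 44.829402923583984), 43.91944122314453)
dark pocket 298.0 154.0 1
```

The driver is not tilted. The side camera sees driver and boss with the same offset, so they are aligned to about 1 mm. Descending.

```bash
python3 -m inch '[1,0,0.0005,0.03,0,0,0,1,0,0,0.03,0,0,0,1,0,0,0.03,0,0,0,1,0,0,0.025,0,0,0,1,0,0,0.015,0,0,0,1,0,0,0.01,0,0,0,1,0,0,0.01,0,0,0,1,0,0,0.01,0,0,0,1,0,0,0.005,0,0,0,1,0,0,0,0,0,0]'
python3 -c "
from h import *
st(.564,.177,.188,130.6)"
```

```text
clock: 7.8
eef_pos: [0.5641, 0.1771, 0.2066]
eef_rot: [-1.311, -2.855, 0.0]
ft_force: [-0.2, 0.2, -3.6]
gripper_width: 0.0165
grip_force: 79.0
t 7.8 p [0.5641 0.1771 0.2066] yaw 130.67 tilt [-0. -0. -1.] F [-0.2  0.2 -3.6] M [-0.04  0.05  0.01] w 0.01653391348295837 78.98987174819922
tool d share [-0.0001 -0.0003  0.0464] turn share 0.0002
```

```bash
python3 -m inch '[1,0,0,0.01,0,0,0,1,0,0,0.01,0,0,0,1,0,0,0.005,0,0,0,1,0,0,0.005,0,0,0,1,0,0,0.005,0,0,0,1,0,0,0.005,0,0,0,1,0,0,0.003,0,0,0,1,0,0,0.003,0,0,0,1,0,0,0,0,0,0,1,0,0,0,0,0,0]' 100
python3 -c "
from h import *
st(.564,.177,.188,130.6)"
```

```text
clock: 8.63
eef_pos: [0.5644, 0.1772, 0.1887]
eef_rot: [1.311, 2.854, 0.001]
ft_force: [0.0, -0.0, 5.6]
gripper_width: 0.0163
grip_force: 101.9
t 8.6333 p [0.5644 0.1772 0.1887] yaw 130.67 tilt [ 0.001  0.    -1.   ] F [ 0.  -0.   5.6] M [-0.07  0.22  0.  ] w 0.016302342496270925 101.94296300411224
tool d share [ 0.0003 -0.0011  0.0018] turn share 0.0002
```

```bash
python3 -m inch '[1,0,0,0.002,0,0,0,1,0,0,0.002,0,0,0,1,0,0,0.002,0,0,0,1,0,0,0,0,0,0,1,0,0,0,0,0,0,1,0,0,0,0,0,0,1,0,0,0,0,0,0,1,0,0,0,0,0,0,1,0,0,0,0,0,0,1,0,0,0,0,0,0]'
python3 - <<'E'
from h import *
st(.564,.177,.188,130.6)
s,_=grab('side');cv2.imwrite('pics/c5.png',cv2.resize(s[100:200,250:370],(720,600),interpolation=2)[:,:,::-1])
E
```

```text
clock: 9.47
eef_pos: [0.5655, 0.1774, 0.1881]
eef_rot: [1.31, 2.852, 0.004]
ft_force: [-3.1, -1.1, 25.8]
gripper_width: 0.0159
grip_force: 104.5
t 9.4667 p [0.5655 0.1774 0.1881] yaw 130.67 tilt [ 0.004  0.001 -1.   ] F [-3.1 -1.1 25.8] M [-0.32  0.72 -0.02] w 0.015900551762873354 104.47056771809002
tool d share [ 0.0018 -0.0036  0.0003] turn share 0.0002
```

View pics/c5.png

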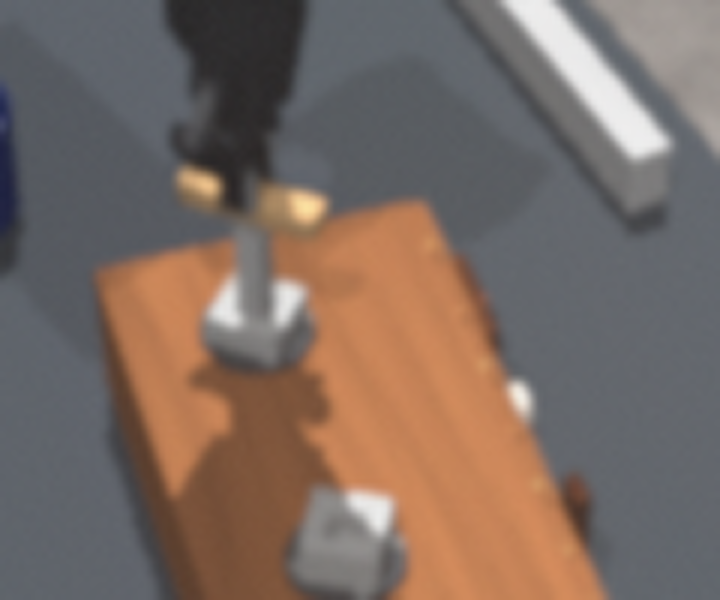

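The driver is fully in the left pocket (shank meets the boss at about (258,305) in the crop). The tool is at the predicted depth, 18 mm home plus 8 mm pressed. The force has risen to about 29 N net, well past the 9 N spring, so the catch is on its stop.

```bash
python3 -c "
from plant import ctrl
print(ctrl.hand_in())"
```

```text
the job is handed in; nothing more can be done
None
```

I handed the job in at 9.5 s: the driver is fully home in the left (free) drawer's catch, which tool depth and force show is pressed to its stop, and the arm still grips it and holds it down; I touched nothing else, and did not see the drawer move.

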